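Pull the dust filter for inspection

TASK

Check the filter of the bench dust extractor: first slide the round brass dish along the table, without lifting or tipping it, until it sits in the middle of the round mat. Then lift the flap of the grey filter box by its front tab until it stands upright and leave it standing open, draw the filter plate hidden beneath straight up out of its slot by its tab, and hold it hanging upright over the middle of the dish, its lower edge about 10 cm above the dish's rim and touching nothing but the gripper. Finish there, still holding the plate, and leave the other things on the bench where they are.

Things in the scene. Friction and masses are not known exactly. Their poses are not given: they have to be found in the camera images.
- dish: Loose open round brass dish, 132 mm across the rim, 116 mm at the foot, 28 mm tall, wall 4 mm, floor 5 mm thick, 0.25 to 0.5 kg. Origin: centre of its underside, z up. Starts off the mat, to the robot's right; slides freely on the table, and the mat is too thin to stop it.
- mat: Flat round mat, black rim and cork middle, 180 mm across, 1 mm thick, fixed to the table. Origin: its centre, at table height.
- filter_box: Grey sheet-metal filter box, fixed, rim 120 mm high. Origin on the table; spans x -75 mm (louvred front, towards the robot) to +130 mm, y +-85 mm; pipe stub behind to x +180. The flap covers an open compartment, x -75 to +50 (walls 6 mm); behind it the top is solid. Inside, a deck 75 mm high with a slot 15 x 104 mm (long in y) at x -25, y 0, bottom 15 mm high: the filter plate stands in it.
- flap (a joint): Angle of the flap, hinged along the box's y axis: 0 = shut (level), 1.57 = upright, stop at 1.9 leaning back away from the robot. It starts shut or up to 0.1 ajar. The stiff friction hinge stays where it is left; about 2 to 4 N at the tab moves it.
- flap_hinge (a point): Point on the flap's hinge line, in its middle: box x = +50 mm, y = 0, 123 mm above the table. Axes as the box's.
- flap_tab (a point): Grip point on the tab, 153 mm from the hinge line. The tab is a flat tongue 40 mm wide (along the hinge), 8 mm thick, 45 mm out beyond the flap's front edge, with only the table below it; this point is on its middle plane, 28 mm out from the edge. Flap 125 mm long, 170 wide, 5 thick. Axes turn with the flap: y along the hinge, z normal to the flap.
- filter_plate: Loose black plate with a grey pleated middle, hidden under the flap: 100 mm wide (y), 12 thick (x), 62 tall, plus a tab on top in its middle 40 wide (y), 12 thick, 36 tall; 0.11 to 0.22 kg. Origin: middle of its lower edge, z up. It stands in the slot, axes as the box's, with 1.5 mm play in x, 2 mm in y; its top is 113 mm and the tab's root 77 mm above the table.
- plate_tab (a point): Grip point in the middle of the plate's tab, 85 mm above the plate's lower edge, so 100 mm above the table while it is in the slot. Axes as the plate's.
- jar: Small closed glass jar, 60 mm across, 85 mm tall. Loose bystander, to be left alone. Origin: under it, at table height.
- mandrel: Upright tapered steel ring mandrel on a round foot 70 mm across, 150 mm tall. Loose bystander, to be left alone. Origin: under it, at table height.
- bit_pot: Clay pot of drill bits, 68 mm across, about 120 mm tall with the bits. Loose bystander, to be left alone. Origin: under it, at table height.
- hammer: Hammer lying flat, 200 mm long. Loose bystander, to be left alone. Origin: under it, at table height.
- driver: Screwdriver lying flat, 160 mm long. Loose bystander, to be left alone. Origin: under it, at table height.
- ring_blank: Brass ring blank lying flat, 28 mm across, 8 mm tall. Loose bystander, to be left alone. Origin: under it, at table height.
- doming_block: Steel doming block, a 50 mm cube. Loose bystander, to be left alone. Origin: under it, at table height.
Mind the look-alikes: they are no part of the job. Several things have the shape of the dish; the one meant has the colours described above.

How it is judged:
On the way, in this order (a step that is already met when the one before it is completed fails the run):
1. the dish rests in the middle of the mat (horizontal distance between dish and mat below 0.024 m and linear speed of dish below 0.03 m/s), for 0.2 s.
2. the flap stands open, the dish still on the mat (horizontal distance between dish and mat below 0.024 m and value of joint flap above 1.25 rad), for 0.2 s.
3. the plate is drawn up clear of the box with the flap open (height (world z) of filter_plate above 0.08 m and value of joint flap above 1.1 rad and contact force between the fingers and filter_plate above 0.5 N), for 0.1 s.
At the end, for the whole second after the job is handed in: Dish level on the mat (centres within 24 mm), flap open over 1.1 rad; the gripper holds the plate still, upright within 0.3 rad, its lower edge's middle within 45 mm sideways of the dish's centre and 70 to 190 mm above the table, touching neither dish nor box (horizontal distance between dish and mat below 0.024 m and angle between dish's own z axis and vertical below 0.1 rad and value of joint flap above 1.1 rad and horizontal distance between filter_plate and dish below 0.045 m and height (world z) of filter_plate between 0.07 and 0.19 m and angle between filter_plate's own z axis and vertical below 0.3 rad and linear speed of filter_plate below 0.04 m/s and linear speed of dish below 0.02 m/s and contact force between the fingers and filter_plate above 0.5 N and contact force between filter_plate and dish below 0.05 N and contact force between filter_plate and filter_box below 0.05 N); the arm keeps its last pose, push and grip.
It fails at once if the dish is lifted or tipped (height (world z) of dish above 0.02 m or angle between dish's own z axis and vertical above 0.3 rad).
It fails at once if another thing on the bench is knocked out of place (over 40 mm) (distance of any of jar, mandrel, bit_pot, hammer, driver, ring_blank, doming_block from where it was at the start of the episode above 0.04 m).
It also fails if it takes over 72 s, if anything falls off the work surface, if the arm or the gripper's body presses on something with over 40 N, if the wrist force passes 120 N, or if a joint passes its speed limit or range.

ROBOT

A 7-joint arm with a two-finger parallel gripper is mounted at the origin on the work surface. World frame = base frame: x ahead of the robot, y to its left, z up, the work surface at z = 0. Lengths are in m, angles in rad, forces in N, time in s.
With the tool pointing down it reaches from about 0.4 to 0.85 m from the base axis. Payload 4.5 kg.
Tool frame: the origin (TCP) lies on the centre line of the jaws, within the pads' length; the fingertips stand ahead of it and the grasp point (between the pads) lies 3 mm ahead of it (r.finger_overhang is the z of the fingertips in the tool frame, in m); z points along the fingers, y is the direction in which the jaws open and shut (so a half turn about z gives the same grasp; the last joint's range is limited). The gripper opens to 88 mm and grips with 3 to 60 N. Pads are 18 mm wide; open, the fingers measure 123 mm over their backs; the gripper's body (75 mm by 187 mm) begins 45 mm behind the grasp point.
Start: joints at [-1.111, 0.689, -0.195, 1.565, 0.157, 0.902, -0.215], TCP at [0.258, 0.569, 0.261] pointing down, gripper open.
Joint ranges: [-3.01, 3.01], [-0.46, 2.08], [-1.47, 1.51], [0.13, 2.56], [-1, 4.14], [0.04, 2.09], [-2.66, 2.66]. Speed limits (rad/s): [2.57, 2.57, 3.14, 3.14, 3.14, 3.14, 3.14].

INTERFACE

Orientations are given as a unit quaternion [x, y, z, w].
In Python, from plant import get_state, snapshot, camera_model, workorder, boxes_of, mark_of, r gives the robot as it stands.
- The arm moves only by the tool jog_arm, never from a script. Its argument "rows" is a list of rows, each a list of 2 entries, a list of its own where there are three numbers: the shift along the tool's x, y, z normalised to -1 to 1, where 1 is 75 cm, then the turn about the tool's z normalised to -1 to 1, where 1 is 2 rad. A call has 1 to 20 rows; each row is the pose to reach, as a shift and turn from the pose commanded when the call began, along the tool's axes at that moment; what a row does not reach only later rows make up. A row lasts 1/12 s, in which the tool goes at most 41.7 mm and 7.16 degrees, less where a joint would pass 70% of its speed; a pose out of reach is approached as far as the arm can. A call with a number of a shift or a turn outside -1 to 1 is refused whole. A call with a gripper value outside its range is refused whole. "gripper" is the finger opening in mm, from 0 to 88.1, set as the call begins (left out, the last holds). The fingers move at their own pace and stop on an object; "newtons" is the grip in N (left out, the last holds). Time passes only in rows, so rows that repeat a pose let the fingers close. It gives the time, the measured TCP pose, the force and the opening at its end, in the units of the state.
- get_state(): the state, without advancing time (a new reading comes with each control period).
- snapshot(name): name is "scene" or "side" or "wrist"; returns the picture (420x560x3 uint8, red, green, blue); there is no depth.
- camera_model(name): a dict with "mtx" (3x3 intrinsics, pixels), "extrinsics" (4x4, takes a point from camera to world coordinates); the wrist camera has in their place "T_tool_cam" (4x4, takes a point from camera to tool coordinates, whose origin is the TCP and whose axes are the flange's). Camera axes: x right, y up, looking along -z (the intrinsics and any distortion apply to the point x, -y, -z); pixel columns grow to the right and rows downward; lengths in m; the calibration is good to about 2 mm. A picture is of the moment at which its call begins: read the wrist's pose just before it. camera_model takes no time and is no camera call.
- workorder.finish_job(): hands the job in, once; it reports no verdict.
Trained networks look in the newest picture that a camera, given by its name, has taken for a name from the list of things; names that differ only in an ending like _2 or _b are one class to them, and where a whole thing is asked for, a point or a joint stands for the part that bears it (a point fixed in the world has none). Each returns a list of dicts, best first, with "p" (0 to 1); they miss things now and then, are a little off and sometimes report something else, mostly with a low value. They report only what shows in the picture. A call takes as long as a camera call. They do not tell look-alikes from the thing itself.
- boxes_of(thing, camera): "rect" ([left, top, right, bottom] in pixels, round what is visible of it).
- mark_of(thing, camera): "pixel" ([row, column] in pixels: a listed point, or the origin of a listed thing).
The state is a dict: "clock": time; "q": joint angles; "qd": joint speeds; "joint_torque": joint torques, N m; "tool_pos": TCP position; "eef_rot": TCP orientation; "contact_force": force on the tool from outside, world axes, zero at the start; "moment": the same for the moment, N m; "opening": opening from 0.0 (shut) to 1.0 (fully open).
Only numpy, scipy, OpenCV 4.12 (cv2) and the standard library are available. Lean on these libraries where they do the work, as an engineer would, in place of code of your own. Each camera call takes 0.05 s, during which the arm holds its last target.

## Working session

There is one attempt and no reset: what is moved stays moved. The work goes in short steps, Python scripts to look and compute and a tool call to move; the robot and the scene stay as the last step left them, time stands still between calls to the robot, and variables do not carry over. Pictures are saved under pics/ and viewed, and the job is handed in when it is done.

Besides the shell and the picture viewer there is one more tool, called after "Request:" as name(argument=value, ...) on one line, values as JSON. jog_arm: Moves the arm, as the interface text tells. Scaled input: -1 to 1 covers 75 cm each way for a shift and 2 rad each way for a turn. Its arguments: {"type":"object","properties":{"rows":{"type":"array"},"gripper":{"type":"number"},"newtons":{"type":"number"}},"required":["rows"]}

```bash
ls; mkdir -p pics; cat > h.py <<'E'
import numpy as np, cv2
from plant import *
from scipy.spatial.transform import Rotation as R
def snap(name,fn):
    p=snapshot(name); cv2.imwrite('pics/'+fn,p[:,:,::-1]); return p
def cam(name,s=None):
    m=camera_model(name); K=np.array(m['mtx'])
    if 'extrinsics' in m: return K,np.array(m['extrinsics']),m
    s=s or get_state(); T=np.eye(4); T[:3,:3]=R.from_quat(s['eef_rot']).as_matrix(); T[:3,3]=s['tool_pos']
    return K,T@np.array(m['T_tool_cam']),m
def ray(c,row,col):
    K,E,m=c
    d=np.linalg.inv(K)@np.array([col,row,1.]); d=np.array([d[0],-d[1],-d[2]])
    return E[:3,3],E[:3,:3]@d
def onplane(c,row,col,z=0):
    o,d=ray(c,row,col); return o+d*(z-o[2])/d[2]
def proj(c,P):
    K,E,m=c
    p=np.linalg.inv(E)@np.append(P,1); v=K@np.array([p[0],-p[1],-p[2]]); return v[1]/v[2],v[0]/v[2]
E
python3 - <<'E'
from h import *
s=get_state(); print(s); print(r.finger_overhang)
for n in ('scene','side','wrist'):
    snap(n,n+'0.png'); print(camera_model(n))
E
```

```text
pics
{'clock': 0.0, 'q': array([-1.11117823,  0.6900028 , -0.1944773 ,  1.56630666,  0.15731884,
        0.90247201, -0.21507084]), 'qd': array([-0.00030629, -0.00071687,  0.00086233,  0.00202299,  0.00200756,
        0.00062006, -0.00106247]), 'joint_torque': array([ 5.68783412e-05, -5.27553463e+01, -1.26670025e+00, -1.53426182e+01,
       -5.26420679e-02,  6.41363018e-03,  1.68145425e-04]), 'tool_pos': array([0.25799419, 0.56864344, 0.25990727]), 'eef_rot': array([ 2.11258936e-01,  9.77429718e-01, -8.92274943e-04, -1.10538229e-04]), 'contact_force': array([-0.56607814,  0.11665823, -0.49018144]), 'moment': array([-0.02481773,  0.02499207, -0.07372539]), 'opening': 0.9998229504807319}
0.022
{'mtx': array([[395.13342331,   0.        , 282.98062138],
       [  0.        , 395.13342331, 204.76788792],
       [  0.        ,   0.        ,   1.        ]]), 'extrinsics': array([[-0.13136256, -0.83084055,  0.54078449,  1.11317016],
       [ 0.9912121 , -0.10151365,  0.08481476,  0.07539656],
       [-0.01557054,  0.54717362,  0.8368743 ,  0.97733972],
       [ 0.        ,  0.        ,  0.  
[... 265 characters left out ...]
    [-0.66088818,  0.58239244, -0.47333483, -0.72480022],
       [-0.00492533,  0.62732633,  0.77874092,  1.27004217],
       [ 0.        ,  0.        ,  0.        ,  1.        ]])}
{'mtx': array([[310.25345489,   0.        , 281.65441352],
       [  0.        , 310.25345489, 210.82294547],
       [  0.        ,   0.        ,   1.        ]]), 'T_tool_cam': array([[-9.01760512e-04,  9.49448182e-01,  3.13922502e-01,
         8.17689097e-02],
       [ 9.99999585e-01,  8.95914075e-04,  1.62894182e-04,
        -1.03333611e-03],
       [-1.26588004e-04,  3.13922519e-01, -9.49448596e-01,
        -1.22185029e-01],
       [ 0.00000000e+00,  0.00000000e+00,  0.00000000e+00,
         1.00000000e+00]])}
```

View pics/scene0.png

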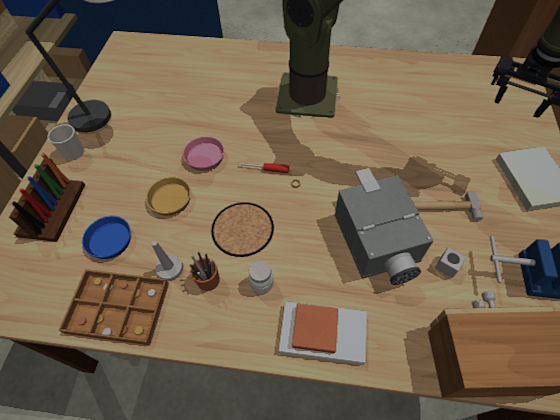

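View pics/side0.png

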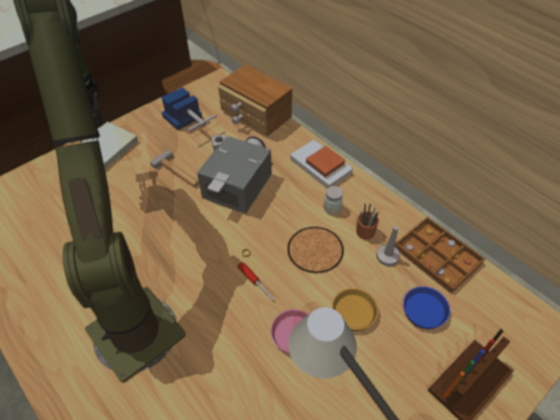

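```bash
python3 - <<'E'
from h import *
for c in ('scene','side'):
    snapshot(c); C=cam(c)
    for t in ('dish','mat','filter_box','flap_hinge','flap_tab','jar','mandrel','bit_pot','hammer','driver','ring_blank','doming_block'):
        z={'flap_hinge':.123,'flap_tab':.123}.get(t,0)
        print(c,t,[(np.round(a['pixel']),round(a['p'],2),np.round(onplane(C,*a['pixel'],z)[:2],3)) for a in mark_of(t,c)[:4]])
E
```

```text
scene dish [(array([240., 112.]), 0.98, array([ 0.658, -0.485])), (array([159., 204.]), 0.96, array([ 0.338, -0.3  ])), (array([229., 374.]), 0.41, array([0.531, 0.242]))]
scene mat [(array([227., 242.]), 0.67, array([ 0.57 , -0.131]))]
scene filter_box [(array([228., 374.]), 0.75, array([0.529, 0.242]))]
scene flap_hinge [(array([221., 390.]), 0.98, array([0.578, 0.26 ]))]
scene flap_tab [(array([178., 364.]), 0.67, array([0.451, 0.194])), (array([268., 168.]), 0.3, array([ 0.771, -0.255]))]
scene jar [(array([286., 257.]), 0.74, array([ 0.74 , -0.058]))]
scene mandrel [(array([269., 169.]), 0.64, array([ 0.722, -0.3  ]))]
scene bit_pot [(array([283., 210.]), 0.6, array([ 0.748, -0.182]))]
scene hammer [(array([206., 442.]), 0.7, array([0.429, 0.44 ]))]
scene driver [(array([169., 264.]), 0.51, array([ 0.356, -0.101]))]
scene ring_blank [(array([184., 294.]), 0.51, array([ 0.402, -0.001]))]
scene doming_block [(array([265., 444.]), 0.68, array([0.619, 0.43 ]))]
side dish [(array([336., 294.]), 0.69, array([ 0.323, -0.305])), (array([312., 352.]), 0.68, array([ 0.498, -0.359])), (arr
[... 361 characters left out ...]
[(array([154., 236.]), 0.57, array([0.579, 0.265]))]
side flap_tab [(array([185., 213.]), 0.74, array([0.436, 0.204]))]
side jar [(array([209., 330.]), 0.93, array([ 0.724, -0.045])), (array([252., 245.]), 0.28, array([0.398, 0.008]))]
side mandrel [(array([258., 387.]), 0.56, array([ 0.715, -0.303]))]
side bit_pot [(array([234., 365.]), 0.73, array([ 0.732, -0.196]))]
side hammer [(array([309., 355.]), 0.56, array([ 0.51 , -0.359]))]
side driver [(array([281., 257.]), 0.62, array([ 0.358, -0.1  ]))]
side ring_blank [(array([255., 245.]), 0.47, array([ 0.392, -0.002]))]
side doming_block [(array([150., 220.]), 0.62, array([0.619, 0.431])), (array([258., 384.]), 0.5, array([ 0.709, -0.297]))]
```

Dish-shaped candidates in the scene picture (col,row): blue (107,237), pink (204,153) and ochre/brass (168,196). The ochre one fits "brass". The crop below should confirm it.

```bash
python3 - <<'E'
from h import *
a=cv2.imread('pics/scene0.png'); cv2.imwrite('pics/crop1.png',cv2.resize(a[120:270,70:290],None,fx=3.5,fy=3.5,interpolation=cv2.INTER_CUBIC))
cv2.imwrite('pics/crop2.png',cv2.resize(a[150:290,310:480],None,fx=4,fy=4,interpolation=cv2.INTER_CUBIC))
b=cv2.imread('pics/side0.png'); cv2.imwrite('pics/crop3.png',cv2.resize(b[120:220,180:290],None,fx=6,fy=6,interpolation=cv2.INTER_CUBIC))
E
```

```text
(no output)
```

View pics/crop1.png

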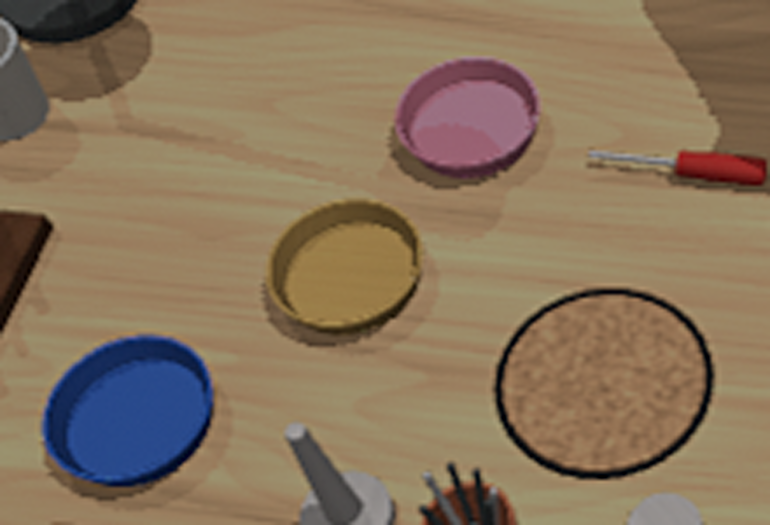

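View pics/crop2.png

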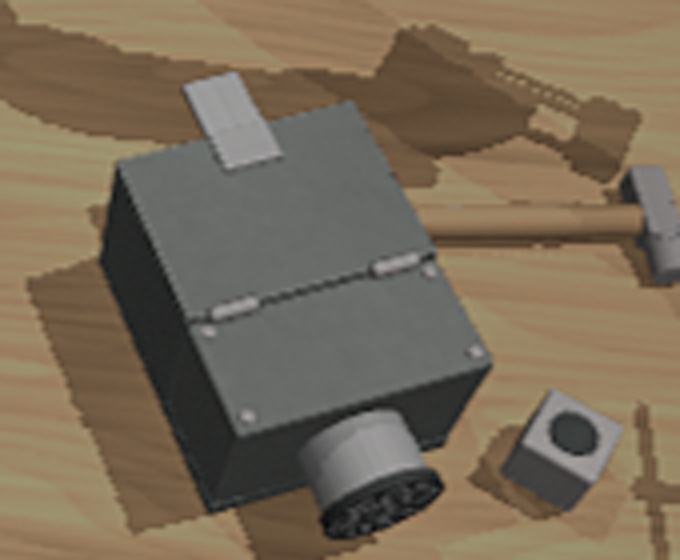

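View pics/crop3.png

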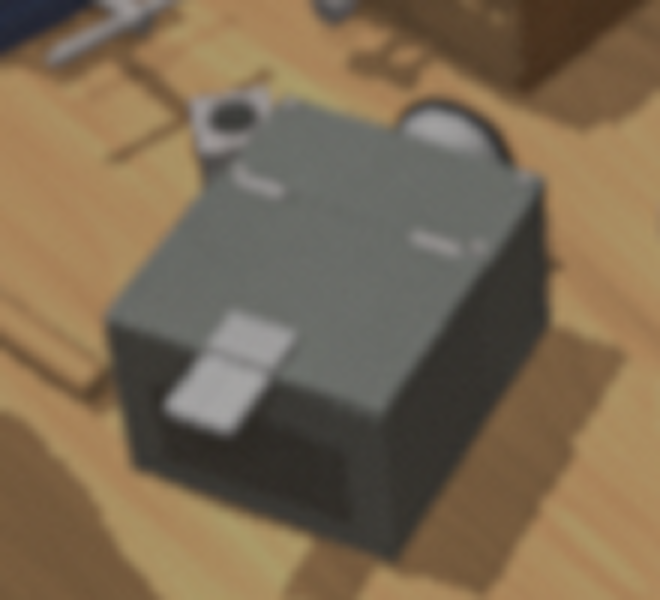

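The crop confirms the brass dish lies at about (168,196), between the pink and blue ones. I'll fit dish, mat and box poses next.

```bash
cat > fit.py <<'E'
from h import *
from scipy.optimize import least_squares, minimize
def hull(c,pts):
    uv=np.array([proj(c,p)[::-1] for p in pts],np.float32); return cv2.convexHull(uv)
def circ(x,y,z,r): 
    t=np.linspace(0,2*np.pi,60,endpoint=False); return np.c_[x+r*np.cos(t),y+r*np.sin(t),z+0*t]
def hullcen(h): m=cv2.moments(h); return np.array([m['m10']/m['m00'],m['m01']/m['m00'],m['m00']])
def disc(c,mk,parts,x0):
    n,l,st,ce=cv2.connectedComponentsWithStats(mk.astype(np.uint8))
    px=proj(c,[*x0,0.02]); best=min(range(1,n),key=lambda i:np.hypot(*(ce[i]-px[::-1]))-0.1*np.sqrt(st[i,4]))
    cs,_=cv2.findContours((l==best).astype(np.uint8),cv2.RETR_EXTERNAL,cv2.CHAIN_APPROX_NONE)
    h=cv2.convexHull(max(cs,key=cv2.contourArea)); t=hullcen(h.astype(np.float32))
    f=lambda p:(hullcen(hull(c,np.vstack([circ(*p,z,r) for z,r in parts])))-t)[:2]
    s=least_squares(f,x0); return s.x,t,hullcen(hull(c,np.vstack([circ(*s.x,z,r) for z,r in parts])))
def dishfit(name,img,x0):
    c=cam(name); hsv=cv2.cvtColor(img,cv2.COLOR_RGB2HSV)
    mk=(hsv[...,0]>15)&(hsv[...,0]<28)&(hsv[...,1]>140)
    return disc(c,mk,[(0,.058),(.028,.066)],x0)
E
python3 - <<'E'
from fit import *
imgs={n:cv2.imread(f'pics/{n}0.png')[:,:,::-1].copy() for n in('scene','side')}
for n in imgs:
    hsv=cv2.cvtColor(imgs[n],cv2.COLOR_RGB2HSV)
    for u,v in ([(168,196),(150,190),(130,180),(240,230)] if n=='scene' else [(352,312),(352,305),(340,280),(315,250)]): print(n,hsv[v,u])
    try: print(n,'dish',dishfit(n,imgs[n],[.5,-.358]))
    except Exception as e: print(e)
    mk=hsv[...,2]<60
    try:print('mat',disc(cam(n),mk,[(.001,.09)],[.57,-.129]))
    except Exception as e: print(e)
B=[('scene',370,259.2,130,-85,120),('scene',432.8,241.2,130,85,120),('scene',363,278,130,-85,0),
('side',270.5,150,130,-85,120),('side',246.3,213.3,-75,-85,0),('side',202.5,197.5,-75,85,0)]
F=[('scene',339.5,190.5,125,-85),('scene',398,175.3,125,85),('side',197.8,173.3,125,85),('side',243.7,189.2,125,-85),
('scene',356,171.75,170,-20),('scene',369.2,167.75,170,20),('side',207.5,188,170,20),('side',219.2,192.8,170,-20)]
C={n:cam(n) for n in imgs}
def res(p):
    x,y,a,th=p; o=[]; Rz=R.from_euler('z',a).as_matrix(); t=np.array([x,y,0])
    for n,u,v,X,Y,Z in B: q=proj(C[n],t+Rz@np.array([X,Y,Z])/1000); o+=[q[1]-u,q[0]-v]
    for n,u,v,L,Y in F:
        q=proj(C[n],t+Rz@np.array([.05-L/1e3*np.cos(th),Y/1e3,.123+L/1e3*np.sin(th)])); o+=[q[1]-u,q[0]-v]
    return o
s=least_squares(res,[.53,.235,.42,.03],loss='soft_l1'); print(s.x, np.round(res(s.x),1))
E
```

```text
scene [ 19 138 152]
scene [ 19 145  93]
scene [ 20  86 154]
scene [ 14 112 143]
scene dish (array([ 0.49251254, -0.36718083]), array([167.59687124, 192.65549252, 969.5       ]), array([ 167.59687122,  192.65549261, 1382.99719821]))
mat (array([ 0.57515741, -0.12834114]), array([ 242.17902071,  229.33552674, 2583.5       ]), array([ 242.17902014,  229.33552646, 2725.01515606]))
side [ 19 162 159]
side [ 19 163 160]
side [ 18 113 170]
side [ 14 134 158]
side dish (array([ 0.50558842, -0.36348942]), array([ 355.96228981,  307.98380317, 1348.        ]), array([ 355.9622897 ,  307.98380431, 1590.55754588]))
mat (array([ 0.77849902, -0.15051475]), array([364.52941176, 219.06666667,  42.5       ]), array([ 364.52941199,  219.06666691, 1825.35051201]))
[ 0.53286502  0.23656653  0.42147779 -0.00191583] [-0.5 -0.3  1.4 -1.  -1.2  0.7  0.5 -2.  -0.6 -0.2 -1.  -0.2 -1.   0.2
 -0.5  0.2 -1.2 -0.8 -0.3 -0.7 -1.1  0.3 -0.7  0.8 -0.3  0.  -0.9 -0.9]
```

```bash
sed -i 's/>140)/>(125 if name=="scene" else 145))/' fit.py; python3 - <<'E'
from fit import *
imgs={n:cv2.imread(f'pics/{n}0.png')[:,:,::-1].copy() for n in('scene','side')}
for n in imgs: print(n,'dish',dishfit(n,imgs[n],[.5,-.358]))
hsv=cv2.cvtColor(imgs['side'],cv2.COLOR_RGB2HSV)
for t in (80,95,110): print('mat',disc(cam('side'),hsv[...,2]<t,[(.001,.09)],[.57,-.129]))
hsv=cv2.cvtColor(imgs['scene'],cv2.COLOR_RGB2HSV)
for t in (80,95): print('mat',disc(cam('scene'),hsv[...,2]<t,[(.001,.09)],[.57,-.129]))
s=get_state(); Rm=R.from_quat(s['eef_rot']).as_matrix(); print(Rm.round(3),s['tool_pos'],s['clock'])
E
```

```text
scene dish (array([ 0.5032505 , -0.36160318]), array([ 168.36091954,  195.78722861, 1305.        ]), array([ 168.36091893,  195.78722841, 1401.67590657]))
side dish (array([ 0.50589185, -0.36369705]), array([ 356.08958652,  307.96962736, 1306.        ]), array([ 356.08959516,  307.96962898, 1590.50687897]))Traceback (most recent call last):
  File "<stdin>", line 5, in <module>
  File "fit.py", line 12, in disc
    h=cv2.convexHull(max(cs,key=cv2.contourArea)); t=hullcen(h.astype(np.float32))
                                                     ~~~~~~~^^^^^^^^^^^^^^^^^^^^^^
  File "fit.py", line 7, in hullcen
    def hullcen(h): m=cv2.moments(h); return np.array([m['m10']/m['m00'],m['m01']/m['m00'],m['m00']])
                                                       ~~~~~~~~^~~~~~~~~
ZeroDivisionError: float division by zero
```

```bash
cat > go.py <<'E'
import sys
from h import *
# usage: go.py x y z [jawangle_deg]: normalised shift/turn for target
s=get_state(); Rm=R.from_quat(s['eef_rot']).as_matrix(); p=np.array(list(map(float,sys.argv[1:4])))
d=Rm.T@(p-s['tool_pos']); print('shift',(d/.75).round(4),'dist',np.linalg.norm(d).round(4),'rows',np.ceil(np.linalg.norm(d)/.0417))
ja=np.degrees(np.arctan2(Rm[1,1],Rm[0,1])); print('jaw',ja.round(2),'z',Rm[:,2].round(3))
if len(sys.argv)>4:
    t=-(float(sys.argv[4])-ja); t=(t+90)%180-90; print('turn norm',round(np.radians(t)/2,4),'deg',t)
print('t',s['clock'],'pos',s['tool_pos'].round(4),'F',s['contact_force'].round(1),'op',s['opening']*88.1,'q7',s['q'][6])
E
python3 go.py .503 -.361 .25 73
```

```text
shift [-0.8096 -0.9948  0.0142] dist 0.962 rows 24.0
jaw 65.61 z [ 0.  0. -1.]
turn norm -0.0645 deg -7.393954031642309
t 1.45 pos [0.2581 0.5692 0.2607] F [0.6 0.3 0.1] op 87.7414209704229 q7 -0.2150764469680735
```

Request:
jog_arm(rows=[[[-0.81,-0.995,0.014],-0.0645],[[-0.81,-0.995,0.014],-0.0645],[[-0.81,-0.995,0.014],-0.0645],[[-0.81,-0.995,0.014],-0.0645],[[-0.81,-0.995,0.014],-0.0645],[[-0.81,-0.995,0.014],-0.0645],[[-0.81,-0.995,0.014],-0.0645],[[-0.81,-0.995,0.014],-0.0645],[[-0.81,-0.995,0.014],-0.0645],[[-0.81,-0.995,0.014],-0.0645],[[-0.81,-0.995,0.014],-0.0645],[[-0.81,-0.995,0.014],-0.0645],[[-0.81,-0.995,0.014],-0.0645],[[-0.81,-0.995,0.014],-0.0645],[[-0.81,-0.995,0.014],-0.0645],[[-0.81,-0.995,0.014],-0.0645],[[-0.81,-0.995,0.014],-0.0645],[[-0.81,-0.995,0.014],-0.0645],[[-0.81,-0.995,0.014],-0.0645],[[-0.81,-0.995,0.014],-0.0645]], gripper=62)

```text
clock: 3.12
tool_pos: [0.4705, -0.239, 0.2518]
eef_rot: [0.148, 0.989, 0.0, 0.0]
contact_force: [1.0, 0.1, 0.7]
opening: 0.705
```

```bash
python3 go.py .503 -.361 .25 73
```

```text
shift [-0.0891 -0.1428  0.0024] dist 0.1263 rows 4.0
jaw 72.96 z [ 0.001 -0.    -1.   ]
turn norm -0.0004 deg -0.040615894817946696
t 3.1167 pos [ 0.4705 -0.239   0.2518] F [1.  0.1 0.7] op 62.13353683078232 q7 1.3743165587692507
```

Request:
jog_arm(rows=[[[-0.088,-0.143,0.002],0],[[-0.088,-0.143,0.002],0],[[-0.088,-0.143,0.002],0],[[-0.088,-0.143,0.002],0],[[-0.088,-0.143,0.002],0],[[-0.088,-0.143,0.002],0]])

```text
clock: 3.62
tool_pos: [0.502, -0.3577, 0.2498]
eef_rot: [0.148, 0.989, 0.001, -0.0]
contact_force: [1.0, 1.4, -0.6]
opening: 0.706
```

```bash
python3 - <<'E'
from fit import *
s=get_state(); im=snap('wrist','w1.png'); print(s['tool_pos'],s['clock'])
np.save('w1pose.npy',np.r_[s['tool_pos'],s['eef_rot']])
print(cv2.cvtColor(im,cv2.COLOR_RGB2HSV)[[210,210,250],[280,320,280]])
im2=snap('scene','s1.png'); 
C=cam('wrist',s); print('center pix',proj(C,[.503,-.361,.005]))
print([(np.round(a['pixel']),round(a['p'],2),np.round(onplane(C,*a['pixel'],.0)[:2],3)) for a in mark_of('dish','wrist')])
E
```

```text
[ 0.50195627 -0.35769355  0.24975973] 3.6167
[[ 19 148 183]
 [ 18 139  99]
 [ 18 100 183]]
center pix (np.float64(181.51549016966828), np.float64(279.91440844471185))
[(array([307., 221.]), 0.63, array([ 0.652, -0.494])), (array([  7., 285.]), 0.63, array([ 0.328, -0.302])), (array([178., 279.]), 0.62, array([ 0.5  , -0.361]))]
```

View pics/w1.png

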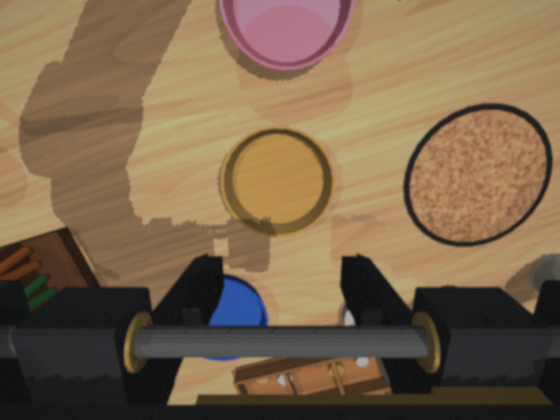

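```bash
python3 - <<'E'
from fit import *
p=np.load('w1pose.npy'); s={'tool_pos':p[:3],'eef_rot':p[3:]}; C=cam('wrist',s)
def bb(x,z,r):
    h=hull(C,circ(*x,z,r))[:,0]; return np.r_[h.min(0),h.max(0)]
for nm,z,r,t,x0 in (('dish',.028,.066,[220,126,334.5,236],[.503,-.361]),('mat',.001,.09,[404,103,551.5,246],[.573,-.128])):
    f=lambda x:bb(x,z,r)-t
    q=least_squares(f,x0); print(nm,q.x,q.fun.round(1))
E
python3 go.py .503 -.359 .1
```

```text
dish [ 0.50143046 -0.36290967] [-0.3 -0.9  1.4  2.7]
mat [ 0.57337298 -0.12968313] [-0.2 -0.8  2.9  1.5]
shift [-0.0019 -0.0031  0.2004] dist 0.1504 rows 4.0
jaw 73.16 z [-0.     0.001 -1.   ]
t 3.7667 pos [ 0.5023 -0.3565  0.2503] F [ 0.4  0.6 -0.3] op 62.26728754399033 q7 1.5629712586281597
```

Request:
jog_arm(rows=[[[-0.0024,-0.007,0.05],0],[[-0.0024,-0.007,0.1],0],[[-0.0024,-0.007,0.15],0],[[-0.0024,-0.007,0.19],0],[[-0.0024,-0.007,0.22],0],[[-0.0024,-0.007,0.24],0],[[-0.0024,-0.007,0.255],0],[[-0.0024,-0.007,0.265],0],[[-0.0024,-0.007,0.275],0],[[-0.0024,-0.007,0.282],0],[[-0.0024,-0.007,0.288],0],[[-0.0024,-0.007,0.288],0],[[-0.0024,-0.007,0.288],0]])

```text
clock: 4.85
tool_pos: [0.5025, -0.3642, 0.0344]
eef_rot: [0.148, 0.989, -0.0, 0.0]
contact_force: [-0.3, -0.0, -0.4]
opening: 0.701
```

```bash
python3 go.py .5745 -.130 .034; python3 - <<'E'
from h import *
snap('scene','s2.png');a=cv2.imread('pics/s2.png'); cv2.imwrite('pics/s2c.png',cv2.resize(a[120:270,70:290],None,fx=3.5,fy=3.5,interpolation=cv2.INTER_CUBIC))
snap('wrist','w2.png')
E
```

```text
shift [-0.0005  0.3266  0.0005] dist 0.245 rows 6.0
jaw 72.99 z [ 0. -0. -1.]
t 4.85 pos [ 0.5025 -0.3642  0.0344] F [-0.3 -0.  -0.4] op 61.800655541706526 q7 1.4602656450313916
```

View pics/s2c.png

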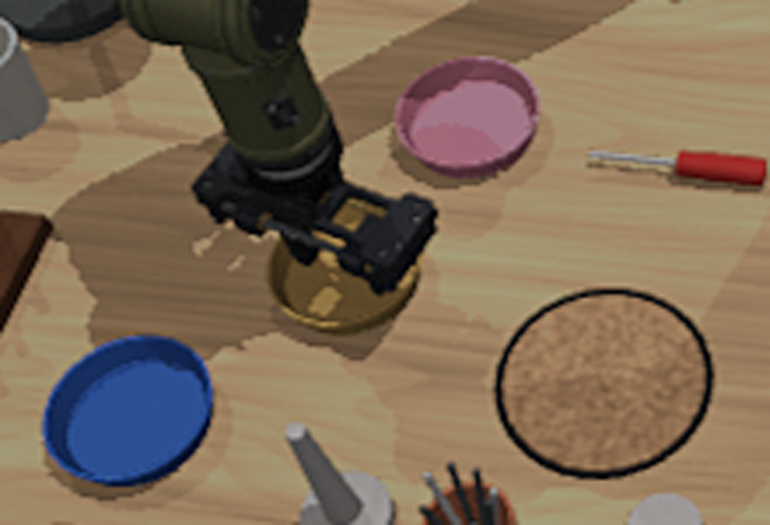

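View pics/w2.png

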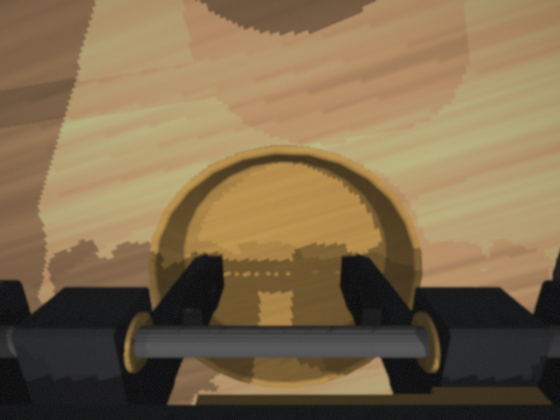

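Request:
jog_arm(rows=[[[0,0.003,0],0],[[0,0.007,0],0],[[0,0.012,0],0],[[0,0.018,0],0],[[0,0.026,0],0],[[0,0.036,0],0],[[0,0.048,0],0],[[0,0.062,0],0],[[0,0.076,0],0],[[0,0.09,0],0],[[0,0.104,0],0],[[0,0.118,0],0],[[0,0.132,0],0],[[0,0.146,0],0],[[0,0.16,0],0],[[0,0.173,0],0],[[0,0.185,0],0],[[0,0.196,0],0],[[0,0.206,0],0],[[0,0.215,0],0]])

```text
clock: 6.62
tool_pos: [0.5496, -0.209, 0.0341]
eef_rot: [0.148, 0.989, 0.0, -0.0]
contact_force: [0.2, -0.1, 0.8]
opening: 0.701
```

```bash
python3 go.py .576 -.122 .034; python3 - <<'E'
from h import *
snap('wrist','w3.png')
E
```

```text
shift [3.000e-04 1.212e-01 1.000e-04] dist 0.0909 rows 3.0
jaw 73.0 z [-0.  0. -1.]
t 6.6167 pos [ 0.5496 -0.209   0.0341] F [ 0.2 -0.1  0.8] op 61.801811065875995 q7 1.2320564028772718
```

View pics/w3.png

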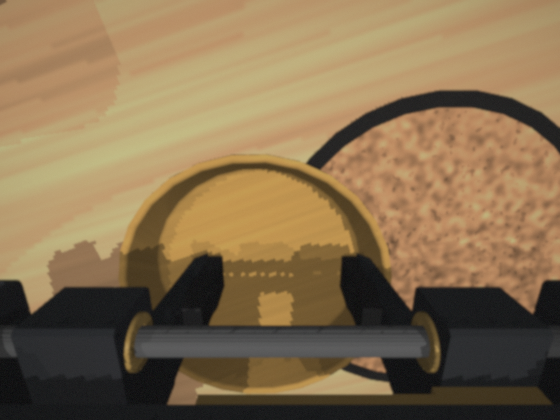

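Request:
jog_arm(rows=[[[0,0.008,0],0],[[0,0.016,0],0],[[0,0.025,0],0],[[0,0.035,0],0],[[0,0.045,0],0],[[0,0.055,0],0],[[0,0.065,0],0],[[0,0.075,0],0],[[0,0.084,0],0],[[0,0.092,0],0],[[0,0.1,0],0],[[0,0.106,0],0],[[0,0.111,0],0],[[0,0.116,0],0],[[0,0.12,0],0],[[0,0.123,0],0],[[0,0.125,0],0],[[0,0.127,0],0],[[0,0.128,0],0],[[0,0.128,0],0]])

```text
clock: 8.33
tool_pos: [0.5776, -0.1179, 0.0341]
eef_rot: [0.148, 0.989, 0.0, 0.0]
contact_force: [-0.8, -1.3, 0.2]
opening: 0.704
```

```bash
python3 go.py .576 -.122 .034; python3 - <<'E'
from fit import *
snap('wrist','w4.png'); im=snap('scene','s4.png'); snap('side','d4.png')
a=cv2.imread('pics/s4.png'); cv2.imwrite('pics/s4c.png',cv2.resize(a[170:300,180:320],None,fx=4.5,fy=4.5,interpolation=cv2.INTER_CUBIC))
E
```

```text
shift [ 0.0004 -0.0059  0.0001] dist 0.0044 rows 1.0
jaw 73.0 z [ 0.  0. -1.]
t 8.3333 pos [ 0.5776 -0.1179  0.0341] F [-0.8 -1.3  0.2] op 61.978794672795736 q7 1.115207442334987
```

View pics/w4.png

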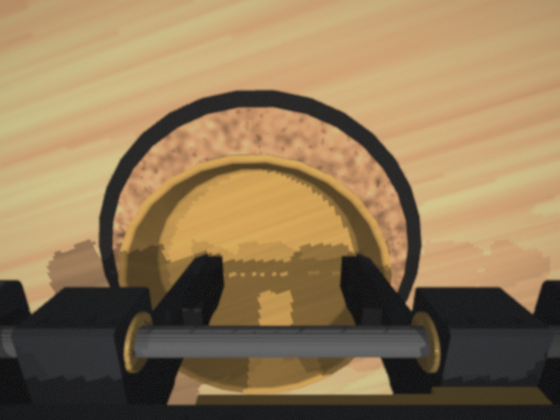

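View pics/s4c.png

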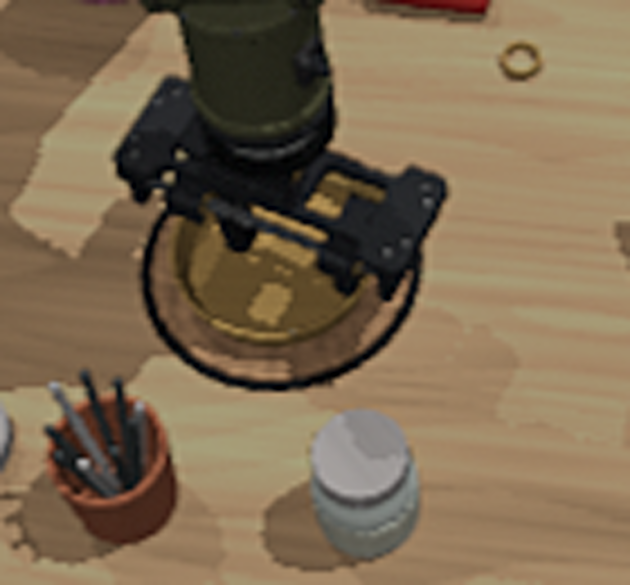

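```bash
python3 - <<'E'
from fit import *
s=get_state(); C=cam('wrist',s); Rm=R.from_quat(s['eef_rot']).as_matrix()
m=onplane(C,91,258,.001); d=onplane(C,155,256,.028)
tx=Rm[:,0]
print('mat far',((m-s['tool_pos'])@Rm).round(4),'dish far',((d-s['tool_pos'])@Rm).round(4))
print('centres tool xy',((m-s['tool_pos'])@Rm-[.09,0,0])[:2],((d-s['tool_pos'])@Rm-[.066,0,0])[:2])
E
```

```text
mat far [ 0.0896 -0.0121  0.0331] dish far [ 0.0637 -0.0116  0.0061]
centres tool xy [-0.00043844 -0.01206681] [-0.00233656 -0.0115835 ]
```

Request:
jog_arm(rows=[[[0,-0.005,0],0],[[0,-0.011,0],0],[[0,-0.011,-0.02],0],[[0,-0.011,-0.05],0],[[0,-0.011,-0.1],0],[[0,-0.011,-0.15],0],[[0,-0.011,-0.2],0],[[0,-0.011,-0.25],0],[[0,-0.011,-0.3],0],[[0,-0.011,-0.3],0]])

```text
clock: 9.32
tool_pos: [0.579, -0.1265, 0.2665]
eef_rot: [0.148, 0.989, 0.0, 0.007]
contact_force: [0.1, -0.3, 0.3]
opening: 0.698
```

```bash
python3 go.py .439 .1945 .26 114.15; python3 - <<'E'
from fit import *
im=snap('scene','s5.png'); C=cam('scene')
print(dishfit('scene',im,[.573,-.13]))
E
```

```text
shift [0.304  0.3545 0.0055] dist 0.3503 rows 9.0
jaw 72.96 z [ 0.014 -0.002 -1.   ]
turn norm -0.3595 deg -41.194961679229294
t 9.3167 pos [ 0.579  -0.1265  0.2665] F [ 0.1 -0.3  0.3] op 61.5352071727717 q7 1.2182504663955278
(array([ 0.57655448, -0.13062582]), array([ 240.47492043,  225.09494018, 1518.5       ]), array([ 240.4749214 ,  225.09493976, 1577.53184972]))
```

Request:
jog_arm(rows=[[[0.304,0.3545,0.0],-0.36],[[0.304,0.3545,0.0],-0.36],[[0.304,0.3545,0.0],-0.36],[[0.304,0.3545,0.0],-0.36],[[0.304,0.3545,0.0],-0.36],[[0.304,0.3545,0.0],-0.36],[[0.304,0.3545,0.0],-0.36],[[0.304,0.3545,0.0],-0.36],[[0.304,0.3545,0.0],-0.36],[[0.304,0.3545,0.0],-0.36],[[0.304,0.3545,0.0],-0.36],[[0.304,0.3545,0.0],-0.36]])

```text
clock: 10.37
tool_pos: [0.435, 0.1932, 0.2583]
eef_rot: [-0.209, 0.978, -0.001, -0.001]
contact_force: [1.1, 0.2, 0.8]
opening: 0.705
```

```bash
python3 go.py .439 .1945 .26 114.15; python3 - <<'E'
from fit import *
s=get_state(); snap('wrist','w6.png'); C=cam('wrist',s); Rm=R.from_quat(s['eef_rot']).as_matrix();np.save('w6pose.npy',np.r_[s['tool_pos'],s['eef_rot']])
for t in('flap_tab','flap_hinge'):
    print(t,[(np.round(a['pixel']),round(a['p'],2),np.round(onplane(C,*a['pixel'],.123),3)) for a in mark_of(t,'wrist')[:2]])
print(proj(C,[.4389,.1945,.123]))
E
```

```text
shift [-0.0056 -0.0006 -0.0023] dist 0.0045 rows 1.0
jaw 114.14 z [-0.001 -0.002 -1.   ]
turn norm -0.0001 deg -0.011402103010567544
t 10.3667 pos [0.435  0.1932 0.2583] F [1.1 0.2 0.8] op 62.10492288422791 q7 1.1127523569444062
flap_tab [(array([213., 282.]), 0.77, array([0.439, 0.194, 0.123]))]
flap_hinge [(array([352., 280.]), 0.91, array([0.577, 0.254, 0.123])), (array([212., 279.]), 0.71, array([0.44 , 0.191, 0.123]))]
(np.float64(212.72310212227467), np.float64(282.2566375036876))
```

View pics/w6.png

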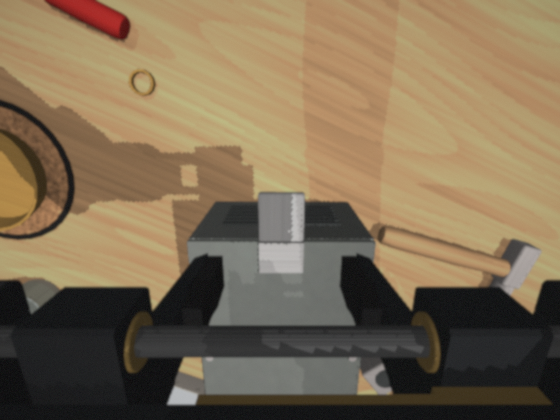

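Request:
jog_arm(rows=[[[-0.0055,-0.0005,0.03],0],[[-0.0055,-0.0005,0.07],0],[[-0.0055,-0.0005,0.11],0],[[-0.0055,-0.0005,0.14],0],[[-0.0055,-0.0005,0.16],0],[[-0.0055,-0.0005,0.17],0],[[-0.0055,-0.0005,0.1765],0],[[-0.0055,-0.0005,0.1765],0],[[-0.0055,-0.0005,0.1765],0]])

```text
clock: 11.27
tool_pos: [0.4393, 0.1963, 0.1273]
eef_rot: [-0.21, 0.978, 0.0, 0.001]
contact_force: [0.2, 0.1, 0.3]
opening: 0.705
```

Request:
jog_arm(rows=[[[0,0,0],0],[[0,0,0],0],[[0,0,0],0],[[0,0,0],0],[[0,0,0],0],[[0,0,0],0],[[0,0,0],0],[[0,0,0],0]], gripper=30, newtons=15)

```text
clock: 11.93
tool_pos: [0.44, 0.1947, 0.1271]
eef_rot: [-0.209, 0.978, -0.001, 0.001]
contact_force: [3.2, -4.1, 0.9]
opening: 0.448
```

```bash
python3 go.py .439 .1945 .126 114.15; python3 - <<'E'
from h import *
snap('wrist','w7.png')
E
```

```text
shift [0.0013 0.0003 0.0015] dist 0.0015 rows 1.0
jaw 114.14 z [ 0.002 -0.002 -1.   ]
turn norm -0.0001 deg -0.014727207291244326
t 11.9333 pos [0.44   0.1947 0.1271] F [ 3.2 -4.1  0.9] op 39.42584815830934 q7 0.9542922048921172
```

View pics/w7.png

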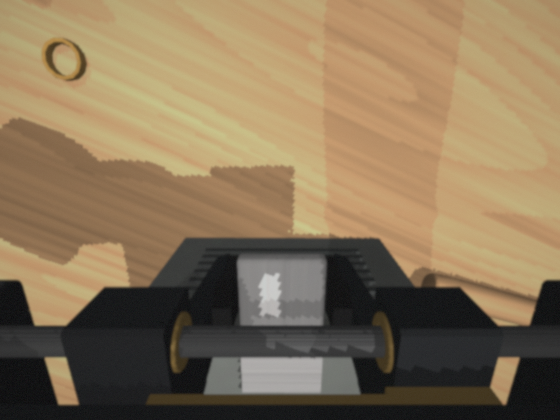

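Request:
jog_arm(rows=[[[-0.0002,0,-0.0082],0],[[-0.0007,0,-0.0163],0],[[-0.0015,0,-0.0244],0],[[-0.0026,0,-0.0325],0],[[-0.0041,0,-0.0405],0],[[-0.0058,0,-0.0485],0],[[-0.0079,0,-0.0564],0],[[-0.0103,0,-0.0642],0],[[-0.0131,0,-0.0719],0],[[-0.0161,0,-0.0794],0],[[-0.0194,0,-0.0869],0],[[-0.0231,0,-0.0942],0],[[-0.027,0,-0.1014],0],[[-0.0312,0,-0.1084],0],[[-0.0356,0,-0.1152],0],[[-0.0404,0,-0.1218],0],[[-0.0454,0,-0.1283],0],[[-0.0506,0,-0.1345],0],[[-0.0561,0,-0.1405],0],[[-0.0619,0,-0.1463],0]])

```text
clock: 13.65
tool_pos: [0.4812, 0.213, 0.236]
eef_rot: [-0.209, 0.978, -0.002, -0.001]
contact_force: [2.9, -3.6, -6.2]
opening: 0.449
```

```bash
python3 go.py .5735 .256 .279 114.15; python3 - <<'E'
from h import *
snap('wrist','w8.png');snap('side','d8.png')
a=cv2.imread('pics/d8.png'); cv2.imwrite('pics/d8c.png',cv2.resize(a[80:240,140:320],None,fx=4,fy=3.5,interpolation=cv2.INTER_CUBIC))
E
```

```text
shift [-0.1356  0.0018 -0.0577] dist 0.1105 rows 3.0
jaw 114.15 z [-0.001 -0.004 -1.   ]
turn norm 0.0 deg 0.000700095550641322
t 13.65 pos [0.4812 0.213  0.236 ] F [ 2.9 -3.6 -6.2] op 39.544292460844936 q7 1.1140281684175564
```

View pics/d8c.png

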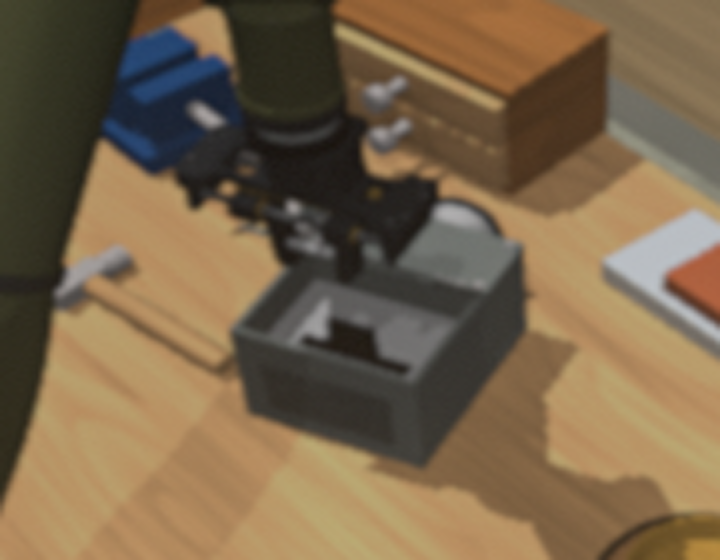

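View pics/w8.png

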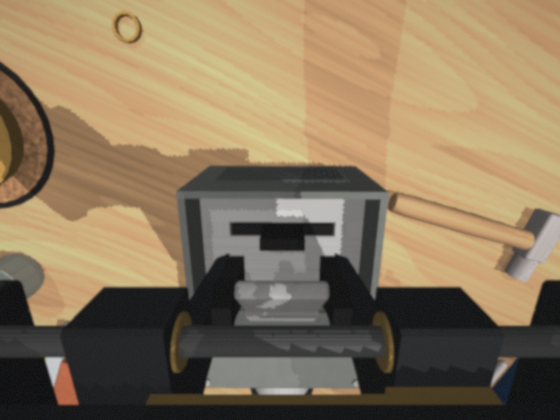

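Request:
jog_arm(rows=[[[-0.006,0,-0.0056],0],[[-0.0121,0,-0.0109],0],[[-0.0185,0,-0.016],0],[[-0.0251,0,-0.0208],0],[[-0.0319,0,-0.0254],0],[[-0.0388,0,-0.0296],0],[[-0.0459,0,-0.0336],0],[[-0.0532,0,-0.0373],0],[[-0.0606,0,-0.0408],0],[[-0.0682,0,-0.0438],0],[[-0.0758,0,-0.0466],0],[[-0.0836,0,-0.0492],0],[[-0.0915,0,-0.0513],0],[[-0.0994,0,-0.0532],0],[[-0.1074,0,-0.0547],0],[[-0.1155,0,-0.056],0],[[-0.1236,0,-0.0569],0],[[-0.1317,0,-0.0574],0],[[-0.1379,0,-0.0577],0],[[-0.1379,0,-0.0577],0]])

```text
clock: 15.42
tool_pos: [0.575, 0.2547, 0.2778]
eef_rot: [-0.209, 0.978, -0.003, -0.002]
contact_force: [1.2, -4.9, -7.4]
opening: 0.449
```

Request:
jog_arm(rows=[[[0,0,0],0],[[0,0,0],0],[[0,0,0],0],[[0,0,0],0],[[0,0,0],0]], gripper=62)

```text
clock: 15.83
tool_pos: [0.5752, 0.2587, 0.2803]
eef_rot: [-0.21, 0.978, 0.001, 0.0]
contact_force: [0.5, -0.2, -0.8]
opening: 0.703
```

Request:
jog_arm(rows=[[[0,0,-0.02],0],[[0,0,-0.05],0],[[0,0,-0.09],0],[[0,0,-0.12],0],[[0,0,-0.12],0],[[0,0,-0.12],0]])

```text
clock: 16.33
tool_pos: [0.5757, 0.2586, 0.3712]
eef_rot: [-0.21, 0.978, 0.001, 0.002]
contact_force: [0.5, -0.4, -0.3]
opening: 0.699
```

```bash
python3 go.py .510 .2263 .36 114.15; python3 - <<'E'
from h import *
s=get_state();np.save('w9pose.npy',np.r_[s['tool_pos'],s['eef_rot']])
snap('wrist','w9.png');snap('side','d9.png')
C=cam('wrist',s)
print([(np.round(a['pixel']),round(a['p'],2),np.round(onplane(C,*a['pixel'],.1),3)) for a in mark_of('plate_tab','wrist')[:2]])
a=cv2.imread('pics/d9.png'); cv2.imwrite('pics/d9c.png',cv2.resize(a[80:240,140:320],None,fx=4,fy=3.5,interpolation=cv2.INTER_CUBIC))
E
```

```text
shift [ 0.0976 -0.0033  0.0147] dist 0.0741 rows 2.0
jaw 114.26 z [ 0.003  0.002 -1.   ]
turn norm 0.001 deg 0.11173427874314257
t 16.3333 pos [0.5757 0.2586 0.3712] F [ 0.5 -0.4 -0.3] op 61.61551590418018 q7 1.2567291310526332
[(array([120., 278.]), 0.67, array([0.515, 0.226, 0.1  ]))]
```

View pics/d9c.png

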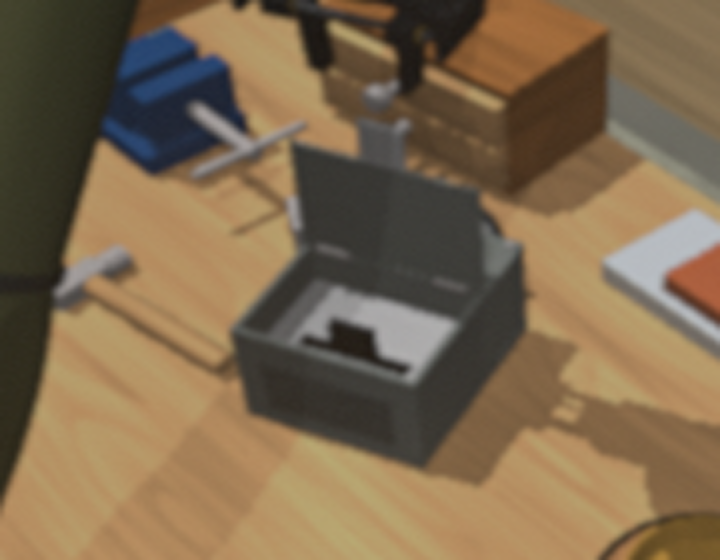

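View pics/w9.png

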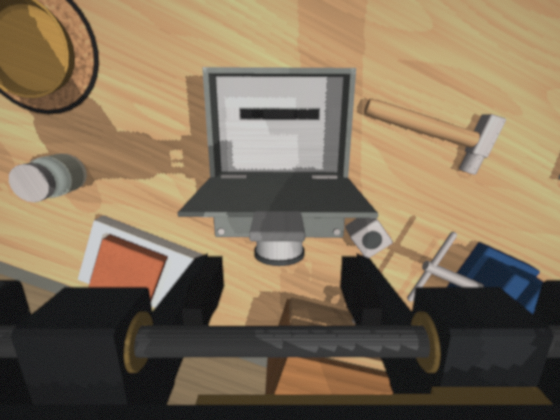

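Request:
jog_arm(rows=[[[0.03,0,0],0],[[0.07,-0.001,0],0],[[0.0976,-0.003,0],0],[[0.0976,-0.003,0.04],0],[[0.0976,-0.003,0.09],0],[[0.0976,-0.003,0.13],0],[[0.0976,-0.003,0.15],0],[[0.0976,-0.003,0.16],0],[[0.0976,-0.003,0.16],0],[[0.0976,-0.003,0.16],0]])

```text
clock: 17.32
tool_pos: [0.5096, 0.226, 0.2498]
eef_rot: [-0.21, 0.978, 0.0, -0.0]
contact_force: [0.5, -0.1, -0.1]
opening: 0.706
```

```bash
python3 go.py .510 .2263 .105 114.15; python3 - <<'E'
from h import *
s=get_state()
snap('wrist','w10.png')
C=cam('wrist',s); print('pred tab top',proj(C,[.5101,.2264,.113]))
print([(np.round(a['pixel']),round(a['p'],2),np.round(onplane(C,*a['pixel'],.1),3)) for a in mark_of('plate_tab','wrist')[:2]])
E
```

```text
shift [-0.0007  0.      0.193 ] dist 0.1448 rows 4.0
jaw 114.26 z [-0.  0. -1.]
turn norm 0.0009 deg 0.10773618583934308
t 17.3167 pos [0.5096 0.226  0.2498] F [ 0.5 -0.1 -0.1] op 62.15724240921849 q7 1.1498312395906998
pred tab top (np.float64(208.16256225538322), np.float64(282.59725105497654))
[(array([201., 282.]), 0.95, array([0.508, 0.224, 0.1  ]))]
```

View pics/w10.png

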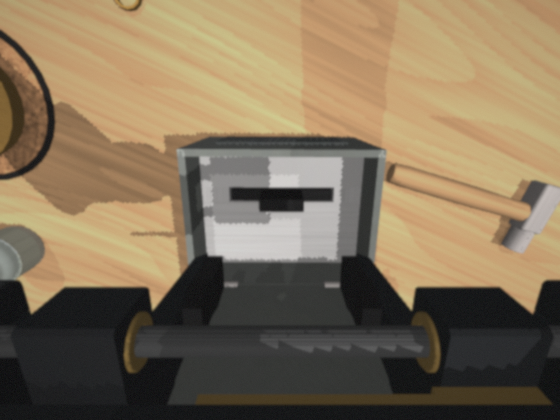

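Request:
jog_arm(rows=[[[0,0,0.04],0],[[0,0,0.08],0],[[0,0,0.115],0],[[0,0,0.145],0],[[0,0,0.165],0],[[0,0,0.18],0],[[0,0,0.187],0],[[0,0,0.192],0],[[0,0,0.192],0],[[0,0,0.192],0]])

```text
clock: 18.25
tool_pos: [0.5101, 0.2262, 0.1066]
eef_rot: [-0.21, 0.978, 0.0, 0.001]
contact_force: [-0.4, 0.6, 0.3]
opening: 0.705
```

Request:
jog_arm(rows=[[[0,0,0],0],[[0,0,0],0],[[0,0,0],0],[[0,0,0],0],[[0,0,0],0],[[0,0,0],0],[[0,0,0],0],[[0,0,0],0]], gripper=25, newtons=30)

```text
clock: 18.92
tool_pos: [0.5099, 0.2259, 0.1062]
eef_rot: [-0.21, 0.978, 0.0, 0.0]
contact_force: [-0.1, 0.1, 5.3]
opening: 0.447
```

```bash
python3 go.py .510 .2263 .255 114.15; python3 - <<'E'
from h import *
snap('wrist','w11.png')
E
```

```text
shift [-0.0006  0.0004 -0.1985] dist 0.1488 rows 4.0
jaw 114.24 z [ 0.001  0.    -1.   ]
turn norm 0.0008 deg 0.09218153119495298
t 18.9167 pos [0.5099 0.2259 0.1062] F [-0.1  0.1  5.3] op 39.411164865199424 q7 1.0258990486167823
```

View pics/w11.png

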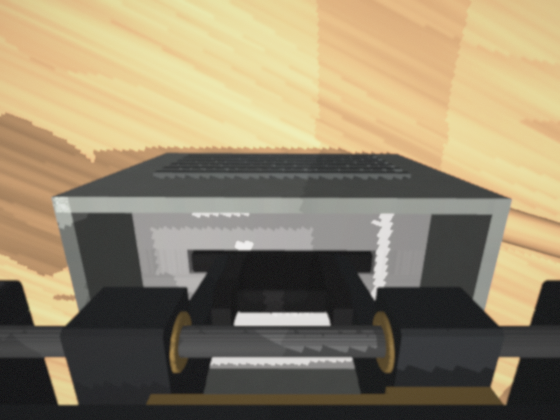

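Request:
jog_arm(rows=[[[0,0,-0.004],0],[[0,0,-0.01],0],[[0,0,-0.018],0],[[0,0,-0.028],0],[[0,0,-0.04],0],[[0,0,-0.053],0],[[0,0,-0.067],0],[[0,0,-0.081],0],[[0,0,-0.095],0],[[0,0,-0.109],0],[[0,0,-0.123],0],[[0,0,-0.137],0],[[0,0,-0.15],0],[[0,0,-0.163],0],[[0,0,-0.175],0],[[0,0,-0.186],0],[[0,0,-0.195],0],[[0,0,-0.203],0],[[0,0,-0.208],0],[[0,0,-0.208],0]])

```text
clock: 20.63
tool_pos: [0.5098, 0.226, 0.2625]
eef_rot: [-0.21, 0.978, 0.0, 0.001]
contact_force: [-0.3, -0.5, -1.8]
opening: 0.453
```

```bash
python3 go.py .575 -.130 .262 114.15; python3 - <<'E'
from h import *
snap('side','d12.png')
a=cv2.imread('pics/d12.png'); cv2.imwrite('pics/d12c.png',cv2.resize(a[60:240,140:320],None,fx=4,fy=3.3,interpolation=cv2.INTER_CUBIC))
E
```

```text
shift [ 0.1157 -0.4685  0.0005] dist 0.3619 rows 9.0
jaw 114.24 z [ 0.001  0.001 -1.   ]
turn norm 0.0008 deg 0.0920977515200434
t 20.6333 pos [0.5098 0.226  0.2625] F [-0.3 -0.5 -1.8] op 39.870807837171164 q7 1.157312581517559
```

View pics/d12c.png

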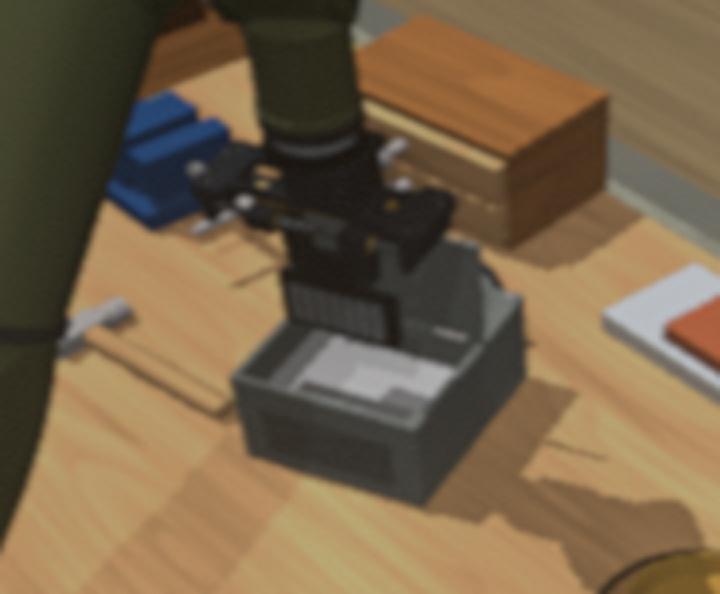

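Request:
jog_arm(rows=[[[0.003,-0.008,0],0],[[0.007,-0.022,0],0],[[0.012,-0.044,0],0],[[0.018,-0.07,0],0],[[0.025,-0.098,0],0],[[0.032,-0.128,0],0],[[0.039,-0.158,0],0],[[0.046,-0.188,0],0],[[0.054,-0.218,0],0],[[0.061,-0.248,0],0],[[0.069,-0.278,0],0],[[0.076,-0.308,0],0],[[0.084,-0.338,0],0],[[0.091,-0.366,0],0],[[0.097,-0.392,0],0],[[0.102,-0.415,0],0],[[0.107,-0.434,0],0],[[0.111,-0.45,0],0],[[0.114,-0.46,0],0],[[0.1157,-0.4685,0],0]])

```text
clock: 22.35
tool_pos: [0.5742, -0.1316, 0.2614]
eef_rot: [-0.209, 0.978, 0.0, -0.0]
contact_force: [0.4, 0.6, -1.8]
opening: 0.453
```

Request:
jog_arm(rows=[[[0,0,0],0],[[0,0,0.005],0],[[0,0,0.012],0],[[0,0,0.022],0],[[0,0,0.032],0],[[0,0,0.042],0],[[0,0,0.05],0],[[0,0,0.055],0],[[0,0,0.058],0],[[0,0,0.058],0],[[0,0,0.058],0],[[0,0,0.058],0]])

```text
clock: 23.35
tool_pos: [0.575, -0.1302, 0.2186]
eef_rot: [-0.21, 0.978, -0.0, 0.0]
contact_force: [0.9, -0.4, -1.2]
opening: 0.452
```

```bash
python3 go.py .575 -.130 .219 114.15; python3 - <<'E'
from fit import *
im=snap('scene','s13.png'); print(mark_of('filter_plate','scene')[:2],'pred',proj(cam('scene'),[.575,-.13,.128]))
d=snap('side','d13.png'); print(mark_of('filter_plate','side')[:2],'pred',proj(cam('side'),[.575,-.13,.128]))
a=cv2.imread('pics/d13.png'); b=cv2.imread('pics/s13.png')
cv2.imwrite('pics/f13.png',np.hstack([cv2.resize(b[110:310,170:370],(400,400)),cv2.resize(a[110:310,220:420],(400,400))]))
E
```

```text
shift [-0.0001  0.0003 -0.0006] dist 0.0005 rows 1.0
jaw 114.24 z [ 0.001 -0.    -1.   ]
turn norm 0.0008 deg 0.0943798602202719
t 23.35 pos [ 0.575  -0.1302  0.2186] F [ 0.9 -0.4 -1.2] op 39.783955232160174 q7 1.7563288321674975
[{'pixel': [205.6, 235.4], 'p': 0.61}] pred (np.float64(203.5087841087773), np.float64(236.58727822356082))
[{'pixel': [226.3, 315.9], 'p': 0.71}] pred (np.float64(223.34075454432258), np.float64(318.0367843037736))
```

View pics/f13.png

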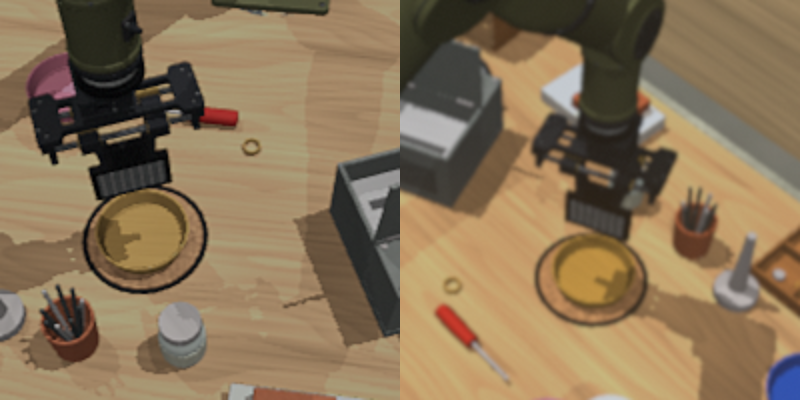

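View pics/s13.png

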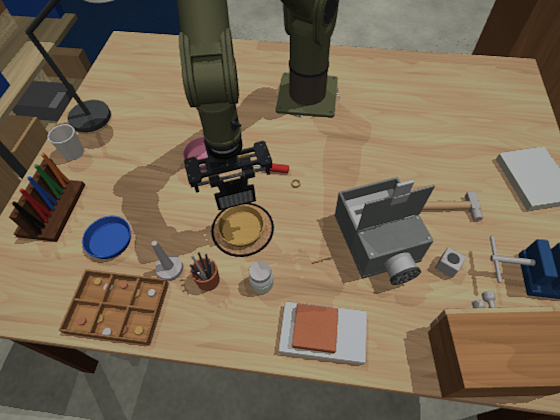

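The plate hangs over the dish: its lower edge is at (235,206) in the scene picture, predicted (237,204). The dish sits centred on the mat at (242,227), the flap stands upright, and the bystanders are where they were.

```bash
python3 - <<'E'
from fit import *
im=cv2.imread('pics/s13.png')[:,:,::-1].copy(); print(dishfit('scene',im,[.573,-.13]))
s=get_state(); print(s['tool_pos'],s['opening'],abs(s['qd']).max())
workorder.finish_job()
E
```

```text
(array([ 0.57670268, -0.1307494 ]), array([ 240.42142936,  225.13555776, 1513.5       ]), array([ 240.42143017,  225.13555779, 1577.79762537]))
[ 0.5749019  -0.1302633   0.21853839] 0.44988914078503445 0.003809749210215938
the job is handed in; nothing more can be done
```

I finished the job and handed it in at about 23.5 s of the 72 s allowed. No verdict is reported, so the results below are from my own checks.

- **Dish:** I pushed the brass dish onto the mat with the fingers inside it, never lifting it. The last camera fit puts its centre at (0.577, -0.131) and the mat's at about (0.574, -0.129), so they are roughly 3 mm apart.
- **Flap:** I opened it by its tab along an arc to about 1.55 rad and let go. It still stands upright in the last pictures; I judged that by eye and did not measure the angle.
- **Plate:** I drew it straight up out of the slot and moved it over the dish. It is held still in a 40 mm grip, about 2 mm from the dish's centre and touching nothing but the gripper in the pictures.
- **Plate height:** its lower edge is at about 0.127 m, roughly 10 cm above the rim. That height comes from the gripper's position. The detector marks for the edge fell about 2 to 4 pixels from where I predicted them in both cameras.
- **Other things on the bench:** I saw none of them out of place in the last pictures.

No check failed. The only disagreements were a few millimetres between camera estimates, well inside the tolerances.

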